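# Close the frosted jar with its pump lid and pump it down

## Task

Put the pump lid that fits on the open frosted jar, level and fully down over its neck, and let go of it. Then pump the lid's spring plunger twice: each time press its head all the way down to the stop, pause there a moment, and let it rise fully. Leave the lid on the jar, do not tip the jar or push it away, and leave the other two lids, the dish, the tin, the bowl and the scoop where they are.

Things in the scene. Friction and masses are not known exactly. Their poses are not given: they have to be found in the camera images.
- jar: Open frosted glass jar standing loose on the flap, 0.65 kg, 92 mm tall, body 96 mm in diameter up to 64 mm height, then a shoulder to a neck 82 mm in outer diameter (73 to 84 mm height) and a bevelled rim 76 mm in outer diameter at the mouth. Origin: centre of its underside, z up.
- jar_mouth (a point): Centre of the jar's mouth, at rim height, 92 mm above the jar's origin.
- lid_small: Steel pump lid lying ready the right way up on the flap, 76 mm in outer diameter, skirt inside diameter 70 mm; in all else the same as lid_medium.
- lid_medium: Steel pump lid, right way up on the flap, 94 mm in diameter, about 0.19 kg. Cap 17 mm tall: skirt of 88 mm inside diameter, open below, 12 mm deep, under a 5 mm top. On it a fixed grey collar (good to grip) 42 mm in diameter, 17 to 35 mm above the origin; above that, on a stem, the plunger's steel head, 32 mm in diameter, 48 to 56 mm when up. Origin: centre of the skirt's lower edge, z up.
- lid_large: Steel pump lid lying ready the right way up on the flap, 112 mm in outer diameter, skirt inside diameter 106 mm; in all else the same as lid_medium.
- lid_medium_head (a point): Centre of the top face of lid_medium's plunger head; 56 mm above the lid's origin when up, moves with the head.
- lid_medium_plunger (a joint): Travel of lid_medium's plunger in m: 0 fully up, 0.012 down at the stop. The spring needs 2.5 N to start and 7 N at the stop, and returns the head when released.
- dish: Bystander: shallow stainless dish, 140 mm across, 24 mm tall; origin at the centre of its underside.
- tin: Bystander: closed round tin, 76 mm in diameter, 72 mm tall; origin at the centre of its underside.
- bowl: Bystander: blue silicone collapsible bowl, stepped, 134 mm across, 46 mm tall; origin at the centre of its underside.
- scoop: Bystander: white plastic measuring scoop, cup 52 mm across and 30 mm tall, flat handle reaching to 99 mm along its -x; origin under the centre of the cup.
There are look-alikes about, which are no part of the job. Leave any turquoise look-alike of the lid_medium alone.

How it is judged:
On the way, in this order (a step that is already met when the one before it is completed fails the run):
1. the fitting lid sits level and fully down on the jar, plunger up, and has been let go (horizontal distance between lid_medium and jar_mouth below 0.007 m and z of lid_medium in the frame of jar between 0.076 and 0.083 m and angle between the z axis of lid_medium and the z axis of jar, either way round below 0.06 rad and value of joint lid_medium_plunger below 0.002 m and contact force between the fingers and lid_medium below 0.3 N), for 0.1 s.
2. first stroke: the plunger is down at its stop (at least 11 of 12 mm) with the lid on the jar (value of joint lid_medium_plunger above 0.011 m and z of lid_medium in the frame of jar below 0.083 m and horizontal distance between lid_medium and jar_mouth below 0.007 m), for 0.1 s.
3. the plunger has risen again (within 2 mm of the top) (value of joint lid_medium_plunger below 0.002 m), for 0.05 s.
4. second stroke: the plunger is down at its stop again with the lid on the jar (all of step 2), for 0.1 s.
At the end, for the whole second after the job is handed in: The medium lid rests on the jar: its axis within 7 mm of the mouth's centre, its origin 76 to 83 mm above the jar's origin, level with the jar within 0.06 rad; its plunger is up (within 2 mm); the jar stands upright (0.06 rad) within 50 mm of where it started; jar and lid are at rest (horizontal distance between lid_medium and jar_mouth below 0.007 m and z of lid_medium in the frame of jar between 0.076 and 0.083 m and angle between the z axis of lid_medium and the z axis of jar, either way round below 0.06 rad and value of joint lid_medium_plunger below 0.002 m and angle between jar's own z axis and vertical below 0.06 rad and distance of jar from where it was at the start of the episode below 0.05 m and linear speed of each of jar, lid_medium below 0.01 m/s); the robot touches nothing.
It fails at once if the jar is tipped by more than 0.3 rad (angle between jar's own z axis and vertical above 0.3 rad).
It fails at once if a lid of the wrong size is moved by more than 40 mm (distance of any of lid_small, lid_large from where it was at the start of the episode above 0.04 m).
It fails at once if the dish, tin, bowl or scoop is moved by more than 40 mm (distance of any of dish, tin, bowl, scoop from where it was at the start of the episode above 0.04 m).
It also fails if it takes over 58 s, if anything falls off the work surface, if the arm or the gripper's body presses on something with over 40 N, if the wrist force passes 120 N, or if a joint passes its speed limit or range.

## Robot

A 7-joint arm with a two-finger parallel gripper is mounted at the origin on the work surface. World frame = base frame: x ahead of the robot, y to its left, z up, the work surface at z = 0. Lengths are in m, angles in rad, forces in N, time in s.
With the tool pointing down it reaches from about 0.425 to 0.95 m from the base axis. Payload 4.7 kg.
Tool frame: the origin (TCP) lies on the centre line of the jaws, within the pads' length; the fingertips stand robot.nose_length ahead of it and the grasp point (between the pads) lies 8 mm behind it (robot.nose_length is the distance from the TCP to the fingertips, in m); z points along the fingers, y is the line along which they close (so a half turn about z gives the same grasp; the last joint's range is limited). The gripper opens to 85 mm and grips with 20 to 120 N. Pads are 22 mm wide; open, the fingers measure 114 mm over their backs; the gripper's body (76 mm by 85 mm) begins 54 mm behind the grasp point. The pads swing forward as they close: fully open they stand 13 mm farther back than shut.
Start: joints at [1.213, 0.469, -0.049, 1.532, 0.024, 1.141, -0.082], TCP at [0.218, -0.639, 0.242] pointing down, gripper open.
Joint ranges: [-2.59, 2.59], [-0.33, 1.99], [-1.39, 1.29], [0.1, 2.45], [-1.04, 4.18], [0.21, 1.99], [-2.66, 2.66]. Speed limits (rad/s): [2.57, 2.57, 3.14, 3.14, 3.14, 3.14, 3.14].

## Interface

Orientations are given as [roll, pitch, yaw] about the fixed x, y, z axes, in that order (R = Rz(yaw) Ry(pitch) Rx(roll)).
In Python, from plant import robot gives the robot as it stands. Calls block until the motion is done:
- robot.goto(position, orientation): joint-space move of the TCP to a pose.
- robot.move_straight(position, vel=0.15, attitude=None, contact_N=None): straight line of the TCP; attitude=None keeps the orientation; vel is the mean speed in m/s. With contact_N (N) it stops when the force on the tool has changed by that much, and returns True; else False.
- robot.move_joints(angles): joint-space move.
- robot.grip(opening, strength=None): opening from 0.0 (shut) to 1.0 (fully open); strength is the grip in N (None keeps the last); returns when the fingers have stopped.
- robot.sleep(seconds).
- robot.inverse_kinematics(position, orientation): joint angles nearest the present ones, or None.
- robot.sense(): the state.
- robot.grab_frame(name): name is "scene" or "top"; returns a dict with "image" (400x640x3 uint8, red, green, blue), "range_z" (400x640 float32, m along the optical axis (not along the pixel's ray), 0 where there is no reading), "fx", "fy", "cx", "cy" (pixels), "dist_coeffs" ([k1, k2, p1, p2, k3] as OpenCV has them; the pictures are not rectified), "R" (3x3) and "t" (3): a world point X has camera coordinates R X + t. Camera axes: x right, y down, z forward; pixel columns grow to the right and rows downward; lengths in m; the calibration is good to about 2 mm. A picture is of the moment at which its call begins.
A pose or a line that the arm cannot do raises robot.IKError and nothing moves.
- robot.close_job(): hands the job in; it is judged then, once.
The state is a dict: "t": time; "joint_pos": joint angles; "joint_velocities": joint speeds; "effort": joint torques, N m; "tcp_pos": TCP position; "tcp_rot": TCP orientation; "wrist_force": force on the tool from outside, world axes, zero at the start; "torque": the same for the moment, N m; "opening": opening from 0.0 (shut) to 1.0 (fully open); "gripper_force": force on a finger pad.
Only numpy, scipy, OpenCV 4.12 (cv2) and the standard library are available. Lean on these libraries where they do the work, as an engineer would, in place of code of your own. Each camera call takes 0.05 s, during which the arm holds its last target. There are 200 camera calls.

## Working session

There is one attempt and no reset: what is moved stays moved. The work goes in short steps, each a Python script; the robot and the scene stay as the last script left them, time stands still between calls to the robot, and variables do not carry over. Pictures are saved under pics/ and viewed, at most 10 in all, crops included, and the job is handed in when it is done.

```bash
mkdir -p pics; ls
cat > h.py <<'E'
import numpy as np, cv2
from plant import robot
def cloud(f):
    K=np.array([[f["fx"],0,f["cx"]],[0,f["fy"],f["cy"]],[0,0,1.]])
    h,w=f["range_z"].shape
    u,v=np.meshgrid(np.arange(w),np.arange(h))
    p=cv2.undistortPoints(np.stack([u,v],-1).reshape(-1,1,2).astype(np.float64),K,np.array(f["dist_coeffs"],float)).reshape(h,w,2)
    d=np.dstack([p,np.ones((h,w))])
    R=np.array(f["R"]);t=np.array(f["t"])
    X=(d*f["range_z"][...,None]-t)@R
    return X,d@R,-R.T@t   # points, ray dirs, cam centre
def onplane(D,C,uv,z):
    d=D[int(round(uv[1])),int(round(uv[0]))]
    return C+d*(z-C[2])/d[2]
E
python3 - <<'E'
from h import *
import pickle
for n in("scene","top"):
    f=robot.grab_frame(n);pickle.dump(f,open(n+".pkl","wb"))
    cv2.imwrite(f"pics/{n}.png",f["image"][...,::-1])
    X,D,C=cloud(f);print(n,C,f["fx"],(f["range_z"]>0).mean())
print(robot.nose_length,robot.sense())
E
```

```text
pics
scene [ 1.36666337 -0.0262168   0.89644863] 447.09923068845745 0.9961015625
top [0.32184421 0.1137414  1.27148359] 378.35679514642106 0.99590234375
0.011 {'t': 0.1, 'joint_pos': array([ 1.21310981,  0.46935287, -0.04861828,  1.53360489,  0.02409997,
        1.14099789, -0.08230389]), 'joint_velocities': array([ 0.00027969, -0.0019146 , -0.0007507 , -0.00295985, -0.00164598,
       -0.00111571, -0.00021928]), 'effort': array([ 1.02490485e-04, -5.11515212e+01, -4.73876134e-02, -2.38390034e+01,
        1.07165400e-02,  4.34635032e-03,  1.05009897e-05]), 'tcp_pos': array([ 0.21781207, -0.63834175,  0.24135887]), 'tcp_rot': array([-3.13981605e+00,  5.24632655e-05,  3.28833152e-01]), 'wrist_force': array([0.35653825, 0.70612842, 0.56666943]), 'torque': array([ 0.02031215, -0.01259193,  0.01482769]), 'gripper_force': 0.0, 'opening': 1.0024220268358939}
```

View pics/top.png

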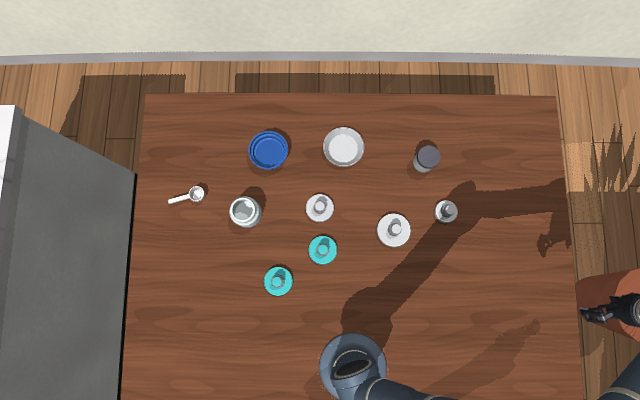

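View pics/scene.png

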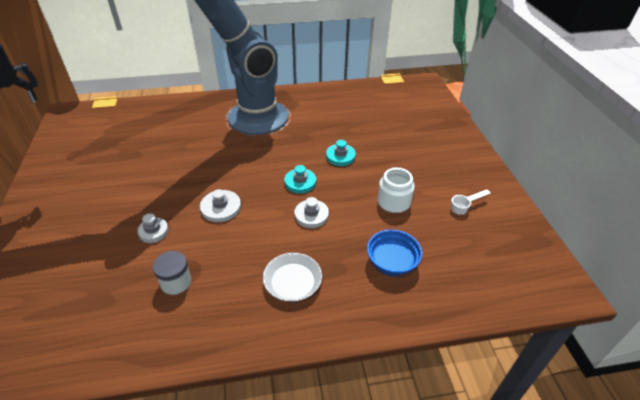

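Top view, steel lids: (319,207), (393,230) and (446,211). Turquoise look-alikes are at (322,250) and (278,281), and the jar is at (245,212). The lid at (319,207) looks like the middle size, so I'll measure diameters and check it in a crop.

Run:
```python
from h import *
import pickle
def circ(P):
    A=np.c_[2*P,np.ones(len(P))];s=np.linalg.lstsq(A,(P**2).sum(1),rcond=None)[0]
    return s[:2],np.sqrt(s[2]+s[0]**2+s[1]**2)
seeds={"top":{"A":(319,207),"B":(393,230),"C":(446,211),"jar":(245,212)},"scene":{"A":(312,213),"B":(220,205),"C":(152,230),"jar":(396,190)}}
for n in seeds:
    f=pickle.load(open(n+".pkl","rb"));X,D,C=cloud(f)
    tab=X[280:300,330:380,2] if n=="top" else X[215:235,330:360,2]
    print(n,"table z",np.median(tab),tab.std())
    for k,(u,v) in seeds[n].items():
        w=30
        Z=X[v-w:v+w,u-w:u+w]
        m=(Z[...,2]>0.008).astype(np.uint8)
        nl,lab=cv2.connectedComponents(m);L=lab[w,w];mm=lab==L
        P=Z[mm]
        print(n,k,"npx",mm.sum(),"zmax",np.percentile(P[:,2],[50,90,98]),"bbox",P[:,:2].min(0),P[:,:2].max(0))
        bands={"cap":(.012,.022),"head":(.05,.063)} if k!="jar" else {"rim":(.086,.098),"sh":(.066,.080)}
        for b,(lo,hi) in bands.items():
            q=P[(P[:,2]>lo)&(P[:,2]<hi)]
            if len(q)>5:
                h=cv2.convexHull(q[:,:2].astype(np.float32))[:,0].astype(float);c,r=circ(h)
                print("  ",b,len(q),"z",np.median(q[:,2]),"mean",q[:,:2].mean(0),"circ",c,r)
img=cv2.imread("pics/top.png")[185:260,220:470]
a=cv2.resize(img,None,fx=3,fy=3,interpolation=cv2.INTER_CUBIC)
s=cv2.imread("pics/scene.png")[165:245,190:440]
cv2.imwrite("pics/crop.png",np.vstack([a,cv2.resize(s,None,fx=3,fy=3,interpolation=cv2.INTER_CUBIC)]))
```

```text
top table z 0.0005990713365604501 0.08025514480010358
top A npx 610 zmax [0.01852699 0.05462539 0.05883982] bbox [0.32184421 0.06512985] [0.55882943 0.15600823]
   cap 458 z 0.017501764529452943 mean [0.51263272 0.10956092] circ [0.51320594 0.10951203] 0.04625907810643252
   head 74 z 0.05705750333303623 mean [0.51301856 0.1093046 ] circ [0.51308749 0.10930619] 0.014883040144597723
top B npx 903 zmax [0.01846109 0.03914877 0.05902882] bbox [ 0.32184421 -0.19398043] [0.49572551 0.1137414 ]
   cap 705 z 0.017688281644756103 mean [ 0.43980572 -0.13720814] circ [ 0.44056696 -0.1384159 ] 0.05541185341219746
   head 80 z 0.05651282839848659 mean [ 0.44011891 -0.13809401] circ [ 0.44043367 -0.13842987] 0.015451064468470126
top C npx 400 zmax [0.01940456 0.05683251 0.05942669] bbox [ 0.32184421 -0.35189863] [0.54213689 0.1137414 ]
   cap 230 z 0.017524599231883257 mean [ 0.50303682 -0.31190346] circ [ 0.50453354 -0.31673702] 0.03691667461892899
   head 69 z 0.05734575104646613 mean [ 0.50446431 -0.31659825] circ [ 0.5043005  -0.31707402] 0.014593079287629257
top jar npx 2930 zmax [0.00079427
[... 795 characters left out ...]
.016002091039132908
scene C npx 599 zmax [0.01964489 0.05529279 0.05840654] bbox [ 0.47008812 -0.35201015] [ 1.36666337 -0.0262168 ]
   cap 306 z 0.017059959168988705 mean [ 0.51603259 -0.3105044 ] circ [ 0.50569053 -0.3139556 ] 0.03736134076400569
   head 103 z 0.055836097010307915 mean [ 0.50725283 -0.3134603 ] circ [ 0.50612113 -0.31361015] 0.01605457340644789
scene jar npx 1248 zmax [0.06024582 0.08899052 0.09296609] bbox [ 0.44618751 -0.0262168 ] [1.36666337 0.3987483 ]
   rim 172 z 0.09052813802139578 mean [0.49984417 0.35190064] circ [0.49606295 0.35361553] 0.03932889414759899
   sh 261 z 0.07228479521461922 mean [0.50659704 0.34909052] circ [0.49749516 0.35231038] 0.04479815727343441
```

View pics/crop.png

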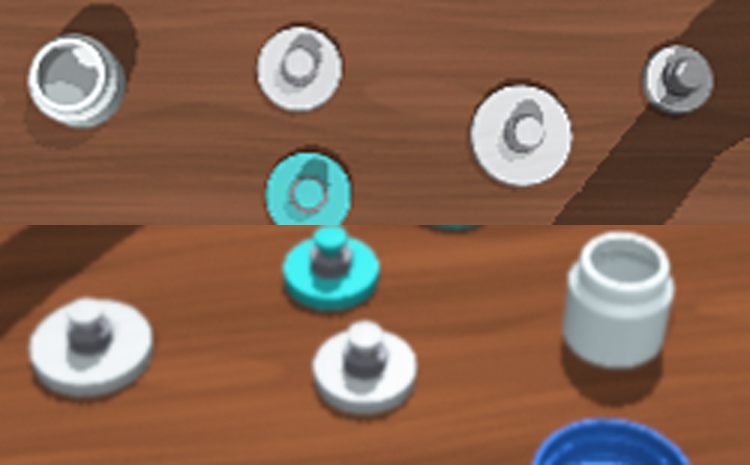

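The crop confirms it. A at (319,207) has a 93 mm cap, so it is lid_medium. B at (393,230) is 111 mm and C at (446,211) is 74 mm. Next I'll measure the jar from the top view and dry-run the IK.

Run:
```python
from h import *
import pickle
for n,(u0,u1,v0,v1) in {"top":(222,268,190,235),"scene":(370,420,160,220)}.items():
    f=pickle.load(open(n+".pkl","rb"));X,D,C=cloud(f)
    P=X[v0:v1,u0:u1].reshape(-1,3)
    for lo,hi in((.087,.097),(.080,.097),(.066,.082)):
        q=P[(P[:,2]>lo)&(P[:,2]<hi)]
        c,r=cv2.minEnclosingCircle(q[:,:2].astype(np.float32));print(n,lo,len(q),np.round(c,4),round(r,4),np.percentile(q[:,2],98))
        h=cv2.fitEllipse(cv2.convexHull(q[:,:2].astype(np.float32)));print("   ell",np.round(h[0],4),np.round(h[1],4))
for p in([.514,.1097,.12],[.514,.1097,.03],[.497,.353,.25],[.497,.353,.1]):
    for y in(np.pi/2,1.2,2.,0,-np.pi/2):print(p,round(y,2),np.round(robot.inverse_kinematics(p,[np.pi,0,y]),2) if robot.inverse_kinematics(p,[np.pi,0,y]) is not None else None)
```

```text
top 0.087 138 [0.4934 0.3501] 0.0407 0.09599159726952594
   ell [0.4933 0.3506] [0.0785 0.08  ]
top 0.08 171 [0.4935 0.3506] 0.0413 0.095895899747788
   ell [0.4936 0.3501] [0.0802 0.0817]
top 0.066 133 [0.4927 0.3501] 0.0477 0.08002709544675997
   ell [0.4933 0.3505] [0.0924 0.0933]
scene 0.087 156 [0.496  0.3542] 0.0412 0.09446555911194664
   ell [0.4959 0.3534] [0.0777 0.079 ]
scene 0.08 269 [0.496  0.3539] 0.0412 0.09413827209325974
   ell [0.4959 0.3532] [0.0795 0.0814]
scene 0.066 291 [0.4974 0.3521] 0.0468 0.08156915326085454
   ell [0.4975 0.3523] [0.0872 0.0925]
[0.514, 0.1097, 0.12] 1.57 [ 0.42  0.55 -0.94  1.97  0.57  0.91 -0.81]
[0.514, 0.1097, 0.12] 1.2 [ 0.4   0.54 -0.91  1.97  0.55  0.9  -1.16]
[0.514, 0.1097, 0.12] 2.0 [ 0.45  0.57 -0.98  1.97  0.6   0.92 -0.41]
[0.514, 0.1097, 0.12] 0 [ 0.19  0.45 -0.61  1.98  0.35  0.82 -2.18]
[0.514, 0.1097, 0.12] -1.57 [ 0.56  0.69 -1.18  1.96  0.75  1.02  2.17]
[0.514, 0.1097, 0.03] 1.57 [ 0.16  0.59 -0.59  2.03  0.52  0.67 -0.77]
[0.514, 0.1097, 0.03] 1.2 [ 0.24  0.62 -0.69  2.03  0.61  0.7  -1.22]
[0.514, 0.1097, 0.03] 2.0 [ 0.
[... 166 characters left out ...]
  1.01  1.97]
[0.497, 0.353, 0.25] 1.57 [-0.02  0.52 -0.95  1.65  0.45  1.21 -1.07]
[0.497, 0.353, 0.25] 1.2 [-0.07  0.49 -0.87  1.65  0.4   1.19 -1.4 ]
[0.497, 0.353, 0.25] 2.0 [-0.    0.53 -0.98  1.65  0.47  1.21 -0.66]
[0.497, 0.353, 0.25] 0 [-0.8   0.35  0.14  1.7  -0.06  1.1  -2.21]
[0.497, 0.353, 0.25] -1.57 [ 0.09  0.63 -1.18  1.64  0.6   1.28  1.95]
[0.497, 0.353, 0.1] 1.57 [-0.04  0.71 -0.93  1.79  0.68  1.   -1.25]
[0.497, 0.353, 0.1] 1.2 [-0.16  0.64 -0.74  1.79  0.53  0.92 -1.51]
[0.497, 0.353, 0.1] 2.0 [-0.01  0.74 -0.99  1.79  0.72  1.02 -0.86]
[0.497, 0.353, 0.1] 0 [-0.79  0.52  0.14  1.83 -0.1   0.8  -2.17]
[0.497, 0.353, 0.1] -1.57 [ 0.08  0.86 -1.18  1.78  0.88  1.14  1.74]
```

Run:
```python
from h import *
robot.move_joints([-0.22,0.469,-0.049,1.532,0.024,1.141,-0.082])
robot.grip(0.65,25)
robot.goto([.514,.1097,.12],[np.pi,0,1.7])
s=robot.sense();print(s["t"],s["tcp_pos"],s["tcp_rot"],s["joint_pos"],s["opening"])
robot.move_straight([.514,.1097,.045],vel=.08)
print(robot.move_straight([.514,.1097,.020],vel=.015,contact_N=3))
s=robot.sense();print(s["t"],s["tcp_pos"],s["wrist_force"],s["opening"])
```

```text
4.4083 [0.51612683 0.11022118 0.12113933] [ 3.13794666e+00 -5.16398181e-04  1.70003620e+00] [-0.24344479  0.37556212 -0.05817281  2.00202862  0.03107015  0.76113853
 -0.19075344] 0.6509947588744847
True
6.7583 [0.51399234 0.10972953 0.02398396] [-0.3510437   0.87376201  5.13909229] 0.649467934738137
```

Run:
```python
from h import *
robot.move_straight([.514,.1097,.0285],vel=.03)
robot.grip(0.0,35)
s=robot.sense();print(s["t"],s["tcp_pos"],s["wrist_force"],s["opening"],s["gripper_force"])
robot.move_straight([.514,.1097,.20],vel=.1)
robot.move_straight([.495,.3517,.20],vel=.15)
s=robot.sense();print(s["t"],s["tcp_pos"],s["tcp_rot"],s["wrist_force"],s["opening"],s["gripper_force"])
import pickle
o=[]
for n in("top","scene"):
    f=robot.grab_frame(n);pickle.dump(f,open(n+"2.pkl","wb"))
    X,D,C=cloud(f)
    u,v=(245,205) if n=="top" else (396,140)
    o.append(cv2.resize(f["image"][v-50:v+70,u-80:u+80,::-1],None,fx=2.5,fy=2.5,interpolation=cv2.INTER_CUBIC))
    for lo,hi in((.168,.176),(.184,.192)):
        m=(X[...,2]>lo)&(X[...,2]<hi)&(np.hypot(X[...,0]-.495,X[...,1]-.3517)<.06)
        q=X[m]
        if len(q)>8:print(n,lo,len(q),cv2.fitEllipse(cv2.convexHull(q[:,:2].astype(np.float32))))
cv2.imwrite("pics/held.png",np.hstack(o))
```

```text
7.3583 [0.51363406 0.10958324 0.0286221 ] [-1.65369597 -0.80017214  5.3122961 ] 0.4757232997477547 35.47955085989088
10.9917 [0.49539101 0.3506137  0.20001595] [-3.13998250e+00  9.06456545e-04  1.69848520e+00] [ 0.40388626  0.73808497 -2.26235879] 0.4771861365688311 35.517774438194465
top 0.184 79 ((0.5201669335365295, 0.319540798664093), (0.01599559560418129, 0.06436384469270706), 128.4029998779297)
scene 0.168 45 ((0.48897749185562134, 0.35285744071006775), (0.09634954482316971, 0.11190388351678848), 74.47016906738281)
scene 0.184 408 ((0.49761590361595154, 0.3507615923881531), (0.09167933464050293, 0.09522330015897751), 63.14764404296875)
```

View pics/held.png

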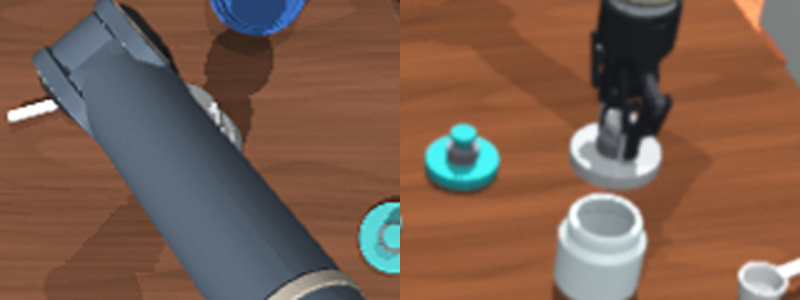

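The scene crop shows the lid held level, its cap centred at about (616,155), above the jar mouth at about (603,215). The depth data put the lid about 2 mm off the jar axis, so I'll correct for that and lower until contact.

Run:
```python
from h import *
T=[.4938,.3525]
robot.move_straight(T+[.128],vel=.12)
s=robot.sense();print(s["t"],s["tcp_pos"],s["wrist_force"])
c=robot.move_straight(T+[.105],vel=.015,contact_N=5)
s=robot.sense();print(c,s["t"],s["tcp_pos"],s["wrist_force"],s["torque"])
f=robot.grab_frame("scene");X,D,C=cloud(f)
cv2.imwrite("pics/down.png",cv2.resize(f["image"][110:230,316:476,::-1],None,fx=4,fy=4,interpolation=cv2.INTER_CUBIC))
```

```text
11.8417 [0.49428865 0.35287444 0.12858209] [ 0.91887746  0.14006324 -1.34479941]
True 13.025 [0.49377643 0.35246308 0.1085705 ] [ 0.15792457 -0.6176245   4.94418727] [-0.05779732  0.20003621 -0.00150579]
```

View pics/down.png

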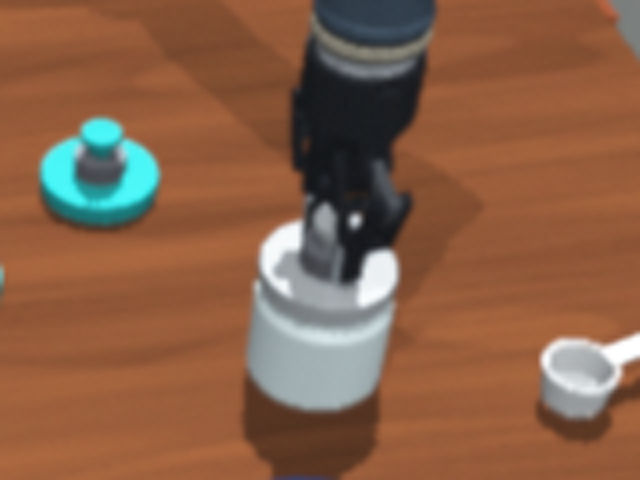

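Contact came at TCP z = 0.1086, which is exactly the seated height. The picture shows the cap level over the neck at about (330,265). Release, retreat and check.

Run:
```python
from h import *
T=[.4938,.3525]
robot.grip(0.68)
robot.move_straight(T+[.175],vel=.08)
robot.grip(0.0)
s=robot.sense();print(s["t"],s["tcp_pos"],s["wrist_force"],s["opening"])
f=robot.grab_frame("scene");X,D,C=cloud(f)
for lo,hi in((.092,.102),(.128,.140),(.062,.07)):
    m=(X[...,2]>lo)&(X[...,2]<hi)&(np.hypot(X[...,0]-.495,X[...,1]-.3517)<.06);q=X[m]
    print(lo,len(q),np.median(q[:,2]),cv2.fitEllipse(cv2.convexHull(q[:,:2].astype(np.float32)))[:2])
m=(X[...,2]>.09)&(X[...,2]<.102)&(np.hypot(X[...,0]-.495,X[...,1]-.3517)<.06);q=X[m]
print("tilt",np.linalg.lstsq(np.c_[q[:,:2]-q[:,:2].mean(0),np.ones(len(q))],q[:,2],rcond=None)[0])
cv2.imwrite("pics/rel.png",cv2.resize(f["image"][110:230,316:476,::-1],None,fx=4,fy=4,interpolation=cv2.INTER_CUBIC))
```

```text
14.975 [0.49378906 0.35251258 0.17496861] [-0.20450101 -0.51275567 -0.26047107] 5.3353181824617675e-05
0.092 452 0.09664998932895094 ((0.49602675437927246, 0.3517442047595978), (0.09068527072668076, 0.09520788490772247))
0.128 92 0.13535006204686564 ((0.49606502056121826, 0.35218238830566406), (0.03135020285844803, 0.03407865762710571))
0.062 126 0.06618377006975135 ((0.4943590462207794, 0.3530808687210083), (0.0925736054778099, 0.09730871766805649))
tilt [-0.02021901  0.00676109  0.0964717 ]
```

View pics/rel.png

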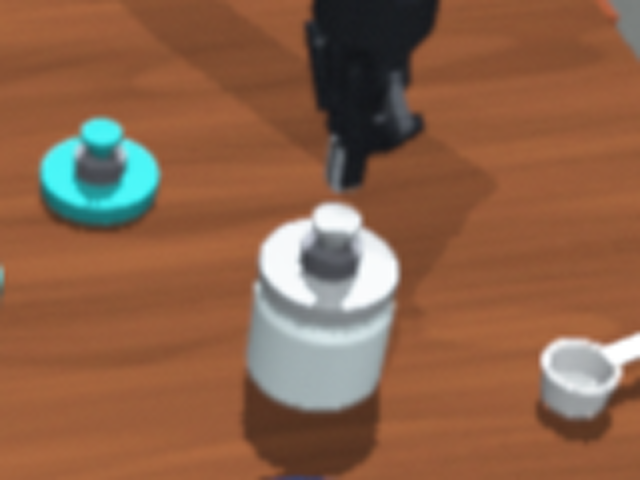

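The lid is seated level: cap top z is 0.0966 and the head at (335,215) is up at 0.1354, centred near (0.495, 0.352). Now the two strokes.

Run:
```python
from h import *
T=[.495,.352]
robot.move_straight(T+[.156],vel=.08)
for i in range(2):
    c=robot.move_straight(T+[.124],vel=.02,contact_N=14)
    robot.sleep(.4)
    s=robot.sense();print(c,s["t"],s["tcp_pos"],s["wrist_force"])
    robot.move_straight(T+[.156],vel=.04);robot.sleep(.3)
    s=robot.sense();print(s["t"],s["tcp_pos"],s["wrist_force"])
```

```text
True 16.8833 [0.49509457 0.35210866 0.1352147 ] [-1.68263236 -0.27328219  7.46963237]
17.875 [0.49491895 0.35191598 0.15574792] [-0.05030055 -0.11899521 -0.23475675]
True 19.3417 [0.49512042 0.35204443 0.13519973] [-2.01154134 -1.30144794  6.5004117 ]
20.3333 [0.49489958 0.35190135 0.15570818] [-0.31205955 -0.53063239 -0.79142209]
```

The stop was reached, since 14 N is well above the spring's 7 N, but the hold force fell back to about 7 N. Extra strokes do no harm, so I'll do two firmer ones.

Run:
```python
from h import *
T=[.495,.352]
for i in range(2):
    c=robot.move_straight(T+[.130],vel=.015,contact_N=25)
    z=robot.sense()["tcp_pos"][2]
    robot.move_straight(T+[z-.0008],vel=.01);robot.sleep(.3)
    s=robot.sense();print(c,s["t"],z,s["tcp_pos"],s["wrist_force"])
    robot.move_straight(T+[.156],vel=.04);robot.sleep(.3)
robot.move_straight(T+[.24],vel=.12)
f=robot.grab_frame("scene");X,D,C=cloud(f)
for lo,hi in((.092,.102),(.128,.140),(.062,.07)):
    m=(X[...,2]>lo)&(X[...,2]<hi)&(np.hypot(X[...,0]-.495,X[...,1]-.3517)<.06);q=X[m]
    print(lo,len(q),np.median(q[:,2]),cv2.fitEllipse(cv2.convexHull(q[:,:2].astype(np.float32)))[:2])
cv2.imwrite("pics/end.png",f["image"][...,::-1])
```

```text
True 22.3417 0.13516992896697713 [0.49511095 0.35211511 0.13504741] [-1.35585535 -1.57884461  6.81607513]
True 25.3417 0.1351624087363129 [0.49514592 0.35210235 0.13508643] [-1.17944191 -1.67060457  6.31381828]
0.092 444 0.09693654900173018 ((0.4948931038379669, 0.35241514444351196), (0.09221998602151871, 0.09591647982597351))
0.128 93 0.1353428297132463 ((0.4955650568008423, 0.3525952100753784), (0.02987845055758953, 0.03615457937121391))
0.062 123 0.0666147904391359 ((0.49836018681526184, 0.3510400950908661), (0.08535230159759521, 0.09387997537851334))
```

View pics/end.png

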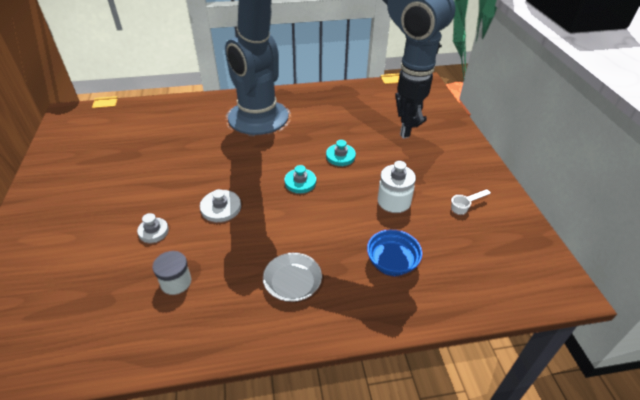

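The final view shows the lid level on the jar at (397,185) with its head up at (399,170). All the bystanders are in place and the arm is clear. All four strokes stopped at the same TCP height of 0.1352, which is 12 mm down.

```bash
python3 -c "
from plant import robot
robot.sleep(.3);print(robot.close_job())"
```

```text
the job is handed in; nothing more can be done
None
```

The medium lid is on the jar, level and fully down, and released; I pumped its plunger to the stop four times (two, then two firmer ones to be sure), it is up again, and the job is handed in, but no verdict came back.

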